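# Close the circuit-board tester and engage its probe lever

### The job

A circuit board lies in the blue bench tester. Press the tester's clear lid (the one with the yellow tab) fully shut until its catch snaps and holds it; then press the red-gripped lever beside it all the way down until it snaps and stays down by itself. Leave the other things on the bench where they are.

Things in the scene. Friction and masses are not known exactly. Their poses are not given: they have to be found in the camera images.
- tester: blue box of a circuit-board tester, 200 (x) x 250 (y) x 60 mm high, fixed to the bench. Origin: centre of its underside, on the bench; x points from its front to its back, y to its left, z up. On top: the lid's tray (160 x 160 mm, aluminium walls to 86 mm above the bench, centred 35 mm left of the middle, a red board inside) and, on the right, the lever
- lid_hinge (a point): fixed point in the middle of the lid's hinge axis, at the back of the tester: at (85, 35, 92) mm in the tester's frame; the axis runs along the tester's y; axes as the tester's
- lid (a joint): opening angle of the clear lid (rad): 0 shut and level, growing as its front (tab) edge rises, to 1.2. Starts half open, at 0.45 to 0.95; its stiff hinge keeps it wherever it is left. From about 0.11 down a sprung catch resists, with up to about 14 N at the tab; the catch is passed at 0.05, then pulls the lid down to 0 and holds it
- lid_tab (a point): centre of the upper face of the yellow press tab (36 mm front to back, 70 wide, 8 thick) at the middle of the front edge of the lid (clear panel 160 x 160 x 6 mm, grey rim): 178 mm in front of the lid's hinge axis and 4 mm above it (square to the lid); at (-93, 35, 96) mm in the tester's frame when shut; its axes turn with the lid, z out of the upper face
- lever_hinge (a point): fixed point on the lever's hinge axis, near the back right of the tester: at (70, -90, 80) mm in the tester's frame; the axis runs along the tester's y; axes as the tester's
- lever (a joint): angle of the lever (rad): 0 down and level, growing as its front end rises. A spring keeps it up at its stop, 0.6. Pressing it takes about 3 N at the grip, and up to about 13 N from 0.22 on as a catch resists; the catch is passed at 0.11, then snaps it down to 0 and holds it there. Not held by the catch, it springs up again
- lever_grip (a point): centre of the upper face of the lever's red grip (65 mm front to back, 30 mm wide, 14 mm thick). It lies 140 mm in front of the lever's hinge axis and 7 mm above it (square to the lever), at (-70, -90, 87) mm in the tester's frame when down; its axes turn with the lever, z out of the upper face
- multimeter: bystander: red multimeter lying flat, 150 x 76 x 36 mm (the dial rises to 45 mm); origin: centre of its underside
- solder_spool: bystander: standing spool of solder, 60 mm across, 50 mm high; origin: centre of its underside
- flux_tin: bystander: round flux tin with a yellow lid, 70 mm across, 28 mm high; origin: centre of its underside
- parts_box: bystander: closed clear box of small parts, 130 x 85 x 28 mm; origin: centre of its underside

How it is judged:
On the way, in this order (a step that is already met when the one before it is completed fails the run):
1. the lid is pressed shut past its catch, the lever still up (value of joint lid below 0.03 rad and value of joint lever above 0.3 rad), for 0.2 s.
2. the lever is pressed down past its catch, the lid still shut (value of joint lid below 0.03 rad and value of joint lever below 0.06 rad), for 0.2 s.
At the end, for the whole second after the job is handed in: The lid is shut, held by its catch (within 0.03 rad of fully shut), the lever is down, held by its catch (within 0.06 rad of fully down), and both are at rest (all of step 2 and velocity of joint lid between -0.05 and 0.05 rad/s and velocity of joint lever between -0.05 and 0.05 rad/s); the robot touches nothing.
It fails at once if the multimeter is shifted more than 30 mm (distance of multimeter from where it was at the start of the episode above 0.03 m).
It fails at once if the solder spool is shifted more than 30 mm (distance of solder_spool from where it was at the start of the episode above 0.03 m).
It fails at once if the flux tin is shifted more than 30 mm (distance of flux_tin from where it was at the start of the episode above 0.03 m).
It fails at once if the parts box is shifted more than 30 mm (distance of parts_box from where it was at the start of the episode above 0.03 m).
It also fails if it takes over 48 s, if anything falls off the work surface, if the arm or the gripper's body presses on something with over 40 N, if the wrist force passes 120 N, or if a joint passes its speed limit or range.

### The arm

A 6-joint arm with a two-finger parallel gripper is mounted at the origin on the work surface. World frame = base frame: x ahead of the robot, y to its left, z up, the work surface at z = 0. Lengths are in m, angles in rad, forces in N, time in s.
With the tool pointing down it reaches from about 0.35 to 0.875 m from the base axis. Payload 4.2 kg.
Tool frame: the origin (TCP) lies at the very end of the fingers, on their centre line; the grasp point (between the pads) lies 19 mm behind it; z points along the fingers, y is the direction in which the jaws open and shut (so a half turn about z gives the same grasp; the last joint's range is limited). The gripper opens to 87 mm and grips with 3 to 60 N. Pads are 19 mm wide; open, the fingers measure 117 mm over their backs; the gripper's body (75 mm by 190 mm) begins 51 mm behind the grasp point.
Start: joints at [1.363, 0.385, 0.008, 0, -1.194, -0.259], TCP at [0.281, 0.558, 0.223] pointing down, gripper open.
Joint ranges: [-3.14, 3.14], [-1.21, 2.06], [-1.07, 1.41], [-3.16, 2.05], [-2.99, -0.16], [-3.1, 3.1]. Speed limits (rad/s): [2.79, 2.79, 3.14, 3.14, 3.14, 3.14].

### API

Orientations are given as a unit quaternion [x, y, z, w].
In Python, from workcell import ctrl gives the robot as it stands.
- The arm moves only by the shell command python3 -m crank 'ROWS' [OPENING] [FORCE]. ROWS is JSON, a list of rows, each a list of 2 entries, a list of its own where there are three numbers: the shift along the tool's x, y, z in m, then the turn about the tool's z in degrees. A call has exactly 10 rows; each row shifts and turns the commanded pose from where the row before left it, along the tool's axes as they then stand; what a row does not reach is not made up. A row lasts 1/10 s, in which the tool goes at most 50 mm and 8.59 degrees, less where a joint would pass 70% of its speed; a pose out of reach is approached as far as the arm can. A call is refused whole if a number of a shift passes 0.05 or a number of a turn 8.59, either way. A call with a gripper value outside its range is refused whole. OPENING is the closure in counts, from 0 (fully open) to 255 (shut), set as the call begins (- or left out, the last holds). The fingers move at their own pace and stop on an object; FORCE is the grip in N (left out, the last holds). Time passes only in rows, so rows that do not move let the fingers close, or fill a call up. It gives the time, the measured TCP pose, the force and the opening at its end, in the units of the state.
- ctrl.observe(): the state, without advancing time (a new reading comes with each control period).
- ctrl.snapshot(name): name is "side" or "top"; returns the picture (420x560x3 uint8, red, green, blue); there is no depth.
- ctrl.camera_model(name): a dict with "camera_matrix" (3x3 intrinsics, pixels), "position" and "attitude" of the camera in the world. Camera axes: x right, y down, z forward; pixel columns grow to the right and rows downward; lengths in m; the calibration is good to about 2 mm. A picture is of the moment at which its call begins. camera_model takes no time and is no camera call.
- ctrl.finish_job(): hands the job in, once; it reports no verdict.
The state is a dict: "time_s": time; "joint_positions": joint angles; "qd": joint speeds; "tau": joint torques, N m; "position": TCP position; "orientation": TCP orientation; "wrist_force": force on the tool from outside, world axes, zero at the start; "wrist_torque": the same for the moment, N m; "width": finger opening in m.
Only numpy, scipy, OpenCV 4.12 (cv2) and the standard library are available. Lean on these libraries where they do the work, as an engineer would, in place of code of your own. Each camera call takes 0.05 s, during which the arm holds its last target.

## Working session

There is one attempt and no reset: what is moved stays moved. The work goes in short steps, Python scripts to look and compute and a shell command to move; the robot and the scene stay as the last step left them, time stands still between calls to the robot, and variables do not carry over. Pictures are saved under pics/ and viewed, and the job is handed in when it is done.

```bash
ls; mkdir -p pics
python3 - <<'E'
from workcell import ctrl
import cv2
for n in("side","top"):
    im=ctrl.snapshot(n); cv2.imwrite(f"pics/{n}0.png",im[:,:,::-1]); print(ctrl.camera_model(n))
print(ctrl.observe())
E
```

```text
pics
{'camera_matrix': array([[528.00884343,   0.        , 280.71396828],
       [  0.        , 528.00884343, 213.2763643 ],
       [  0.        ,   0.        ,   1.        ]]), 'position': array([ 0.40973119, -1.17294091,  0.79025774]), 'attitude': array([ 0.87023873, -0.04507522,  0.03827069, -0.48906864])}
{'camera_matrix': array([[531.45779847,   0.        , 280.33920227],
       [  0.        , 531.45779847, 214.19013122],
       [  0.        ,   0.        ,   1.        ]]), 'position': array([ 0.31881102, -0.00475292,  1.35323784]), 'attitude': array([ 0.70540424, -0.70323259,  0.0632581 , -0.06218677])}
{'time_s': 0.1, 'joint_positions': array([ 1.36260798e+00,  3.85470598e-01,  6.75509404e-03, -4.76276813e-04,
       -1.19398382e+00, -2.58606771e-01]), 'qd': array([ 0.00090241, -0.00196326,  0.0022603 ,  0.00222208,  0.0004382 ,
        0.00063057]), 'tau': array([-6.53055085e-04, -3.91690850e+01,  1.87934321e+01,  4.23187271e+00,
        1.34462639e-02, -7.47233571e-05]), 'position': array([0.28099395, 0.55766343, 0.22156543]), 'orientation': array([ 9.72865426e-01, -2.31369635e-01, -1.97293385e-04,  9.56774300e-04]), 'wrist_force': array([ 0.35127108, -0.36175181,  0.08993623]), 'wrist_torque': array([-0.01174664, -0.01727224, -0.01002661]), 'width': 0.08690625135142444}
```

View pics/side0.png

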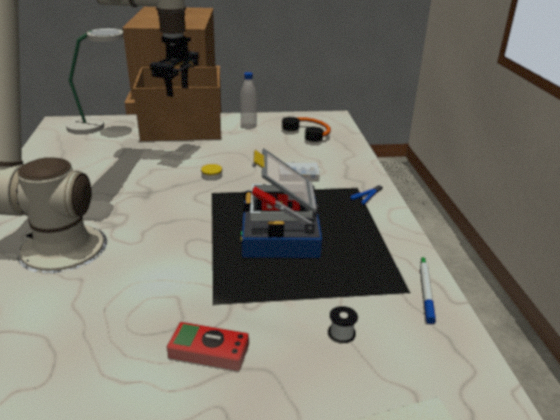

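View pics/top0.png

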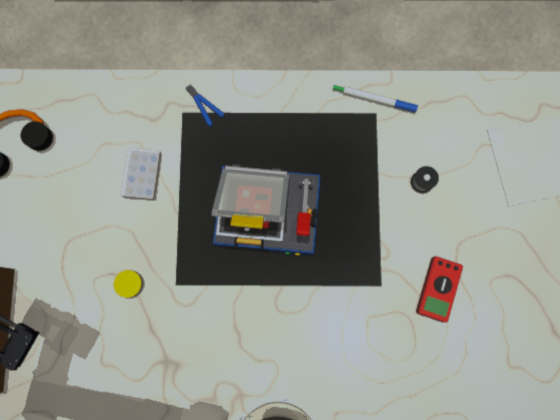

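Side view: lid half open with its yellow tab near (260,158), red grip near (263,200). Top view: tester about (267,210), tab (247,221), grip (303,224). Enlarging both.

Run:
```python
import cv2,numpy as np
a=cv2.imread("pics/side0.png")[140:265,225:335]; b=cv2.imread("pics/top0.png")[155:265,200:330]
cv2.imwrite("pics/c0.png",cv2.resize(a,None,fx=4.7,fy=4.7,interpolation=cv2.INTER_CUBIC))
cv2.imwrite("pics/c1.png",cv2.resize(b,None,fx=5,fy=5,interpolation=cv2.INTER_CUBIC))
```

```text
(no output)
```

View pics/c0.png

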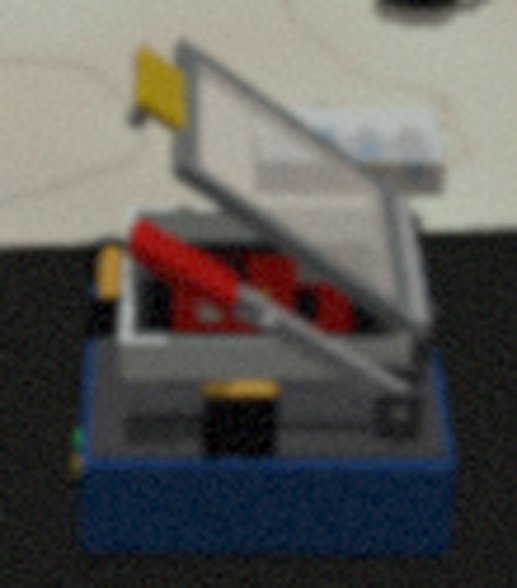

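View pics/c1.png

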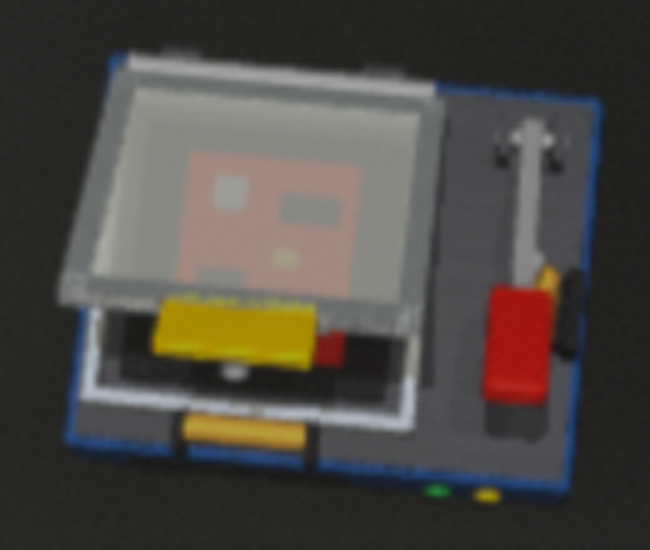

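```bash
cat > h.py <<'E'
import numpy as np
from scipy.spatial.transform import Rotation as R
from workcell import ctrl
def ray(n,p):
    m=ctrl.camera_model(n);K=m["camera_matrix"]
    d=R.from_quat(m["attitude"]).apply(np.linalg.solve(K,[p[0],p[1],1.]))
    return np.array(m["position"]),d/np.linalg.norm(d)
def plane(n,p,z):
    o,d=ray(n,p);return o+d*(z-o[2])/d[2]
def tri(ps,pt):
    o1,d1=ray("side",ps);o2,d2=ray("top",pt)
    A=np.c_[d1,-d2];s=np.linalg.lstsq(A,o2-o1,rcond=None)[0]
    a=o1+s[0]*d1;b=o2+s[1]*d2
    return (a+b)/2,np.linalg.norm(a-b)
def S(x,y):return (225+(x+.5)/4.7-.5,140+(y+.5)/4.7-.5)
def T(x,y):return (200+(x+.5)/5-.5,155+(y+.5)/5-.5)
E
python3 - <<'E'
from h import *
np.set_printoptions(precision=4,suppress=True)
c=np.array([plane("top",T(*p),.06) for p in [(113,57),(600,100),(568,490),(70,440)]])  # BL BR FR FL
print(c); 
for i in range(4): print(np.linalg.norm(c[i]-c[i-1]))
ctr=c.mean(0); ex=(c[0]+c[1]-c[2]-c[3]);yaw=np.arctan2(ex[1],ex[0]); ey=(c[0]+c[3]-c[1]-c[2]);print(ctr,yaw,np.arctan2(-ey[0],ey[1]))
# side check: front right / back right top corners
print("side",[plane("side",S(*p),.06) for p in[(80,465),(455,458)]])
yaw=(yaw+np.arctan2(-ey[0],ey[1]))/2
Rz=R.from_euler('z',yaw); 
def loc(p): return Rz.inv().apply(p-np.array([ctr[0],ctr[1],0]))
for name,s,t in [("tab",[(137,45),(185,80),(185,128),(137,92)],[(168,300),(318,305),(308,365),(157,352)]),]:
    ss=np.mean(s,0);tt=np.mean(t,0);p,e=tri(S(*ss),T(*tt));print(name,p,e,loc(p))
# tab corners near-right-front etc: side right-lower(185,128)=right front? top
# side: order far-top.. ; grip front end
p,e=tri(S(185,128),T(318,305));print("tab right back",p,e,loc(p))
p,e=tri(S(137,92),T(157,352));print("x",p,e,loc(p))
for z in (.14,.15,.16): print("grip ctr top at z",z,loc(plane("top",T(517,345),z)))
for lev in(.6,):
    print(70-140*np.cos(lev)-7*np.sin(lev),80+140*np.sin(lev)+7*np.cos(lev))
for l in (.6,.65,.7,.75,.8): print(l,85-178*np.cos(l)-4*np.sin(l),92+178*np.sin(l)+4*np.cos(l))
E
```

```text
[[ 0.6735  0.1401  0.06  ]
 [ 0.6521 -0.1045  0.06  ]
 [ 0.456  -0.0869  0.06  ]
 [ 0.4798  0.1568  0.06  ]]
0.19446609056163564
0.24547973101286213
0.19690488684223548
0.2448329446872647
[0.5654 0.0264 0.06  ] -0.0878832507397372 -0.09236252518996867
side [array([ 0.4556, -0.091 ,  0.06  ]), array([ 0.6535, -0.1008,  0.06  ])]
tab [0.5107 0.0666 0.2023] 6.809387336016006e-05 [-0.058   0.0351  0.2023]
tab right back [0.5223 0.0317 0.1938] 0.0027105505486454255 [-0.0434  0.0015  0.1938]
x [0.5022 0.1037 0.1819] 0.004118676330466373 [-0.0699  0.0713  0.1819]
grip ctr top at z 0.14 [-0.0428 -0.0893  0.14  ]
grip ctr top at z 0.15 [-0.0445 -0.089   0.15  ]
grip ctr top at z 0.16 [-0.0461 -0.0887  0.16  ]
-49.499483401120216 164.8272955796727
0.6 -64.1683093475029 195.807702723955
0.65 -59.12366176467611 202.90751541521126
0.7 -53.718780085589714 209.73011707744695
0.75 -47.96717369963347 216.25845475964874
0.8 -41.883218627393525 222.47621101750372
```

Checks agree: the tester's corners give about 245 x 196 mm, and the tab's y is 35 mm and its height 202 mm, which puts the lid at about 0.65 rad. The tester is at (0.565, 0.026), yaw -5.2°. I'll turn the tool to line up with the tester, close the gripper and rise.

```bash
python3 -m crank '[[[0,0,-0.005],-4.3],[[0,0,-0.005],-4.3],[[0,0,-0.005],-4.3],[[0,0,-0.005],-4.3],[[0,0,-0.01],-4.3],[[0,0,-0.01],0],[[0,0,0],0],[[0.02,0.03,0],0],[[0.027,0.045,0],0],[[0.027,0.045,0],0]]' 255 40
cat > loc.py <<'E'
from h import *
np.set_printoptions(precision=4,suppress=True)
Rz=R.from_euler('z',-0.09)
s=ctrl.observe(); p=np.array(s["position"])
print("loc",Rz.inv().apply(p-np.array([.5654,.0264,0])),"F",s["wrist_force"],"t",s["time_s"],"w",s["width"])
m=Rz.inv()*R.from_quat(s["orientation"]);print(m.as_matrix())
E
python3 loc.py
```

```text
time_s: 1.1
position: [0.3419, 0.435, 0.2617]
orientation: [0.999, -0.046, -0.0, 0.001]
wrist_force: [0.7, -0.8, -0.6]
width: 0.0149
loc [-0.2594  0.3868  0.2617] F [ 0.6868 -0.7845 -0.5779] t 1.1 w 0.014864530851906057
[[ 1.     -0.0016 -0.0005]
 [-0.0016 -1.     -0.0012]
 [-0.0005  0.0012 -1.    ]]
```

```bash
python3 -m crank '[[[0.022,0.038,0],0],[[0.022,0.038,0],0],[[0.022,0.038,0],0],[[0.022,0.038,0],0],[[0.022,0.038,0],0],[[0.022,0.038,0],0],[[0.022,0.038,0],0],[[0.022,0.038,0],0],[[0.022,0.038,0],0],[[0,0,0],0]]'
python3 loc.py
python3 - <<'E'
from workcell import ctrl
import cv2
a=ctrl.snapshot("side")[80:270,180:380,::-1]
cv2.imwrite("pics/s1.png",cv2.resize(a,None,fx=3,fy=3))
E
```

```text
time_s: 2.1
position: [0.5086, 0.0738, 0.2619]
orientation: [0.999, -0.05, -0.001, 0.001]
wrist_force: [-0.5, 0.3, 0.8]
width: 0.0006
loc [-0.0608  0.0421  0.2619] F [-0.476   0.2921  0.8358] t 2.1 w 0.0005582931444933169
[[ 1.     -0.0091 -0.001 ]
 [-0.0092 -1.     -0.0011]
 [-0.001   0.0011 -1.    ]]
```

View pics/s1.png

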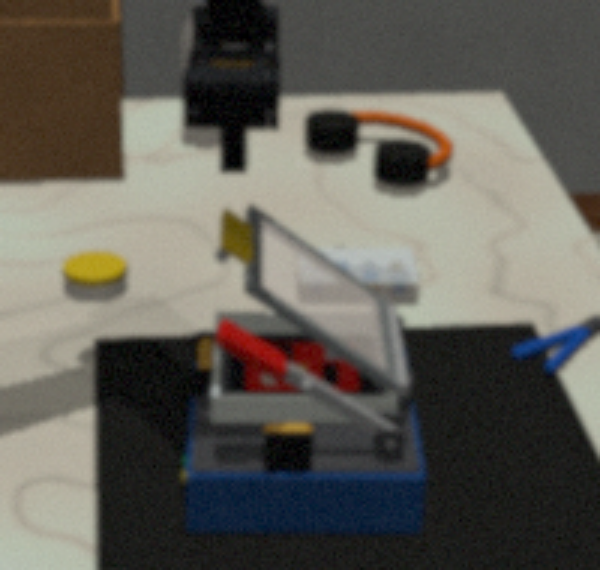

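The closed fingers hang above the tab (tip at about (232,168), tab (237,235)), and the lid and lever haven't moved. Descending, then following the lid's arc.

```bash
python3 -m crank '[[[0,0,0.012],0],[[0,0,0.012],0],[[0,0,0.012],0],[[0,0,0.01],0],[[0,0,0.007],0],[[-0.003,0,0.006],0],[[-0.004,0,0.006],0],[[-0.004,0,0.006],0],[[-0.003,0,0.006],0],[[0,0,0],0]]'; python3 loc.py
```

```text
time_s: 3.15
position: [0.4928, 0.0788, 0.1847]
orientation: [0.999, -0.046, -0.001, 0.0]
wrist_force: [-0.5, 0.5, 0.3]
width: 0.0003
loc [-0.077   0.0457  0.1847] F [-0.4803  0.5227  0.3084] t 3.15 w 0.00033238496436271227
[[ 1.     -0.0015 -0.0015]
 [-0.0015 -1.     -0.0005]
 [-0.0015  0.0005 -1.    ]]
```

Run:
```python
from workcell import ctrl
import cv2
a=ctrl.snapshot("side")[80:270,180:380,::-1]
cv2.imwrite("pics/s2.png",cv2.resize(a,None,fx=3,fy=3))
```

```text
(no output)
```

View pics/s2.png

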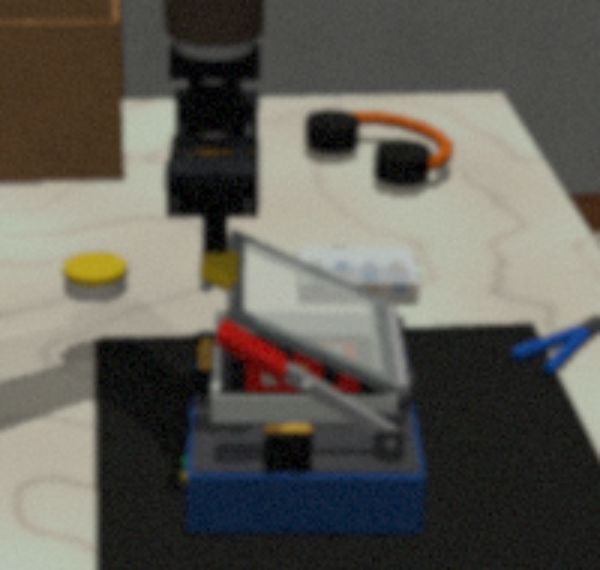

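The tip is on the tab (about (218,258)) and the lid has dropped to roughly 0.5 rad. Continuing.

```bash
python3 -m crank '[[[-0.002,0,0.006],0],[[-0.002,0,0.006],0],[[-0.002,0,0.006],0],[[-0.002,0,0.006],0],[[-0.001,0,0.006],0],[[-0.001,0,0.006],0],[[-0.001,0,0.006],0],[[-0.001,0,0.006],0],[[0,0,0.006],0],[[0,0,0.004],0]]'; python3 loc.py
```

```text
time_s: 4.2
position: [0.4816, 0.08, 0.1269]
orientation: [0.999, -0.046, -0.0, 0.0]
wrist_force: [-1.0, -0.4, 1.1]
width: 0.0005
loc [-0.0883  0.0458  0.1269] F [-0.981  -0.412   1.1015] t 4.2 w 0.00046338958868344664
[[ 1.     -0.0016 -0.0007]
 [-0.0016 -1.     -0.0004]
 [-0.0007  0.0004 -1.    ]]
```

```bash
python3 -m crank '[[[-0.001,0,0.003],0],[[-0.001,0,0.003],0],[[-0.001,0,0.003],0],[[-0.001,0,0.003],0],[[0,0,0.003],0],[[0,0,0.003],0],[[0,0,0.003],0],[[0,0,0.003],0],[[0,0,0.003],0],[[0,0,0.003],0]]'; python3 loc.py
```

```text
time_s: 5.2
position: [0.4776, 0.0803, 0.097]
orientation: [0.999, -0.046, -0.0, 0.0]
wrist_force: [0.4, 0.1, 0.6]
width: 0.0006
loc [-0.0923  0.0458  0.097 ] F [0.3984 0.1356 0.6246] t 5.2 w 0.0006176146580992455
[[ 1.     -0.0016 -0.0005]
 [-0.0016 -1.     -0.0002]
 [-0.0005  0.0002 -1.    ]]
```

The force has vanished at 97 mm, which suggests the catch has snapped. Retreating upward to look.

```bash
python3 -m crank '[[[0,0,0.001],0],[[0,0,0],0],[[0,0,0],0],[[0,0,-0.02],0],[[0,0,-0.025],0],[[0,0,-0.025],0],[[0,0,-0.03],0],[[0,0,-0.03],0],[[0,0,-0.02],0],[[0,0,0],0]]'; python3 loc.py;  python3 - <<'E'
from workcell import ctrl
import cv2
a=ctrl.snapshot("side")[80:270,180:380,::-1]
cv2.imwrite("pics/s3.png",cv2.resize(a,None,fx=3,fy=3))
b=ctrl.snapshot("top")[155:265,200:330,::-1]
cv2.imwrite("pics/t3.png",cv2.resize(b,None,fx=5,fy=5))
E
```

```text
time_s: 6.2
position: [0.4796, 0.081, 0.2499]
orientation: [0.999, -0.046, 0.003, -0.002]
wrist_force: [-0.2, -0.3, 0.3]
width: 0.0006
loc [-0.0904  0.0467  0.2499] F [-0.2089 -0.289   0.3082] t 6.2 w 0.0005718232107104074
[[ 1.     -0.0012  0.0068]
 [-0.0012 -1.      0.0034]
 [ 0.0068 -0.0034 -1.    ]]
```

View pics/s3.png

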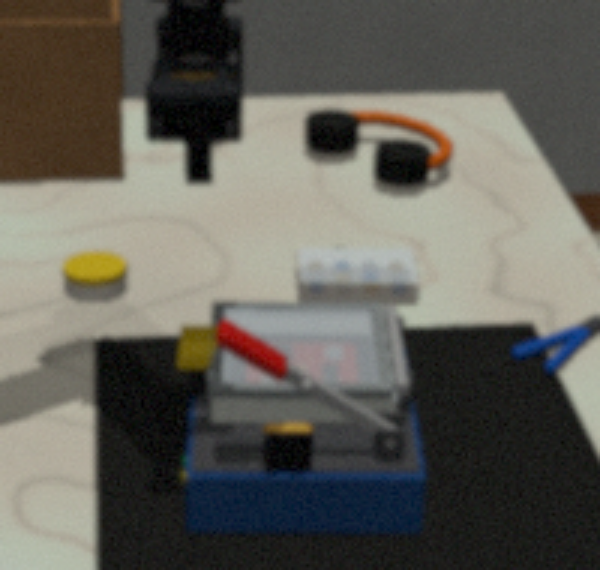

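View pics/t3.png

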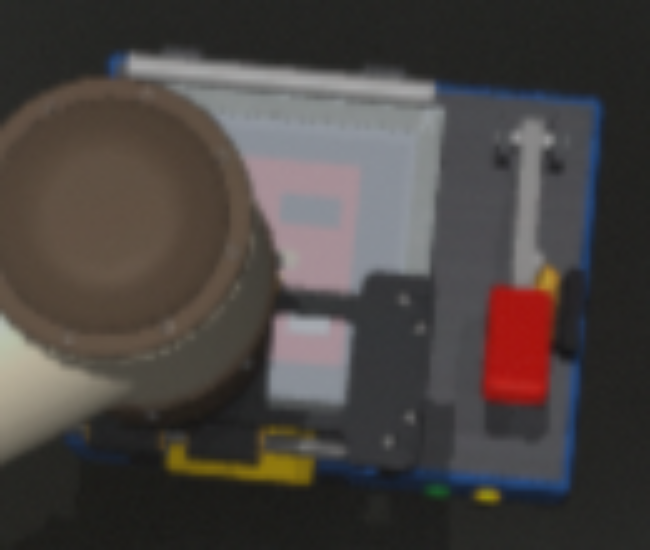

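The lid looks flat: tab at (197,348) in the crop, with the panel level on the tray and the lever still up. Checking that by number and moving over the grip.

```bash
python3 - <<'E'
from h import *
for z in(.096,.105): print(R.from_euler('z',.09).apply(plane("side",(180+198/3-.3,80+348/3-.3),z)-np.array([.5654,.0264,0])))
E
python3 -m crank '[[[0.004,0.014,0],0],[[0.004,0.014,0],0],[[0.004,0.014,0],0],[[0.004,0.014,0],0],[[0.004,0.014,0],0],[[0.004,0.014,0],0],[[0.004,0.014,0],0],[[0.004,0.014,0],0],[[0.004,0.014,0],0],[[0.004,0.01,0],0]]'; python3 loc.py;  python3 - <<'E'
from workcell import ctrl
import cv2
a=ctrl.snapshot("side")[80:270,180:380,::-1]
cv2.imwrite("pics/s4.png",cv2.resize(a,None,fx=3,fy=3))
E
```

```text
[-0.09299739  0.02448366  0.096     ]
[-0.09240427  0.00850017  0.105     ]
time_s: 7.3
position: [0.5045, -0.0595, 0.2449]
orientation: [0.999, -0.046, -0.002, 0.0]
wrist_force: [0.9, -0.4, 0.4]
width: 0.0006
loc [-0.053  -0.091   0.2449] F [ 0.9085 -0.3824  0.4247] t 7.3 w 0.000633199052989474
[[ 1.     -0.0022 -0.0033]
 [-0.0022 -1.     -0.0006]
 [-0.0033  0.0006 -1.    ]]
```

View pics/s4.png

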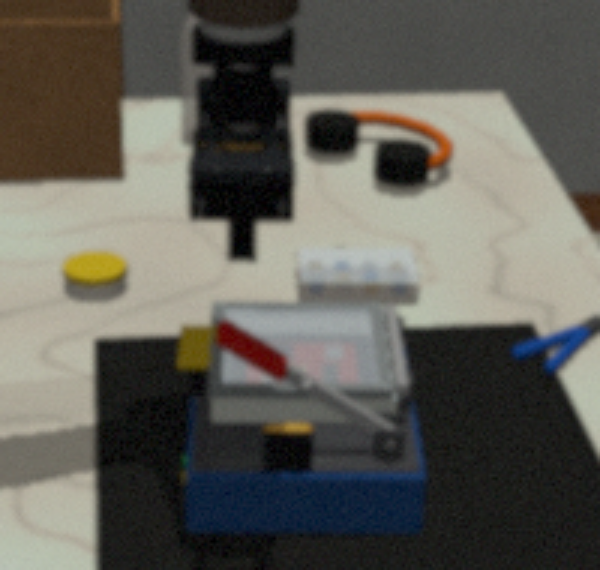

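The finger hangs above the grip and the lid stays shut (the tab ray hits x = -93 mm at a height of 96 mm). Pressing along the lever's arc.

```bash
python3 -m crank '[[[0,0,0.016],0],[[0,0,0.016],0],[[0,0,0.016],0],[[0,0,0.012],0],[[0,0,0.01],0],[[-0.002,0,0.006],0],[[-0.002,0,0.006],0],[[-0.002,0,0.006],0],[[-0.002,0,0.006],0],[[-0.002,0,0.006],0]]'; python3 loc.py
python3 -m crank '[[[-0.001,0,0.004],0],[[-0.001,0,0.004],0],[[-0.001,0,0.004],0],[[-0.001,0,0.004],0],[[-0.001,0,0.004],0],[[-0.001,0,0.004],0],[[0,0,0.003],0],[[0,0,0.003],0],[[0,0,0.003],0],[[0,0,0.003],0]]'; python3 loc.py
```

```text
time_s: 8.35
position: [0.4951, -0.0577, 0.1464]
orientation: [0.999, -0.046, 0.0, -0.0]
wrist_force: [-0.7, 0.5, 2.0]
width: 0.0002
loc [-0.0624 -0.0901  0.1464] F [-0.7219  0.4761  2.0453] t 8.35 w 0.00023512735069799434
[[ 1.     -0.0015  0.0005]
 [-0.0015 -1.      0.0002]
 [ 0.0005 -0.0002 -1.    ]]
time_s: 9.35
position: [0.4882, -0.0573, 0.1111]
orientation: [0.999, -0.046, -0.001, 0.0]
wrist_force: [-6.1, 2.5, 10.0]
width: 0.0007
loc [-0.0694 -0.0903  0.1111] F [-6.1192  2.5475 10.0048] t 9.35 w 0.0006703321328096678
[[ 1.     -0.0015 -0.0024]
 [-0.0015 -1.     -0.0006]
 [-0.0024  0.0006 -1.    ]]
```

```bash
python3 -m crank '[[[0,0,0.003],0],[[0,0,0.003],0],[[0,0,0.003],0],[[0,0,0.003],0],[[0,0,0.003],0],[[0,0,0.003],0],[[0,0,0.003],0],[[0,0,0.002],0],[[0,0,0.001],0],[[0,0,0],0]]'; python3 loc.py
```

```text
time_s: 10.35
position: [0.4893, -0.0572, 0.0874]
orientation: [0.999, -0.046, -0.0, 0.0]
wrist_force: [-3.5, 0.4, 7.2]
width: 0.0002
loc [-0.0683 -0.0901  0.0874] F [-3.5441  0.438   7.1579] t 10.35 w 0.00021218601257762184
[[ 1.     -0.0011 -0.    ]
 [-0.0011 -1.     -0.0003]
 [-0.      0.0003 -1.    ]]
```

The tip is at 87 mm, the grip's height when fully down. Backing off to see whether it stays.

```bash
python3 -m crank '[[[0,0,0.001],0],[[0,0,0],0],[[0,0,0],0],[[0,0,-0.02],0],[[0,0,-0.03],0],[[0,0,-0.04],0],[[0,0,-0.04],0],[[0,0,-0.03],0],[[0,0,0],0],[[0,0,0],0]]'; python3 loc.py;  python3 - <<'E'
from workcell import ctrl
import cv2
a=ctrl.snapshot("side")[:,:,::-1]
cv2.imwrite("pics/s5f.png",a)
cv2.imwrite("pics/s5.png",cv2.resize(a[80:270,180:380],None,fx=3,fy=3))
b=ctrl.snapshot("top")[:,:,::-1]
cv2.imwrite("pics/t5.png",b)
E
```

```text
time_s: 11.35
position: [0.4893, -0.0571, 0.2458]
orientation: [0.999, -0.046, 0.001, -0.0]
wrist_force: [-0.6, 0.2, -1.3]
width: 0.0001
loc [-0.0683 -0.09    0.2458] F [-0.5648  0.2185 -1.2833] t 11.35 w 0.00012670978353349332
[[ 1.     -0.0018  0.0011]
 [-0.0018 -1.      0.0009]
 [ 0.0011 -0.0009 -1.    ]]
```

View pics/s5.png

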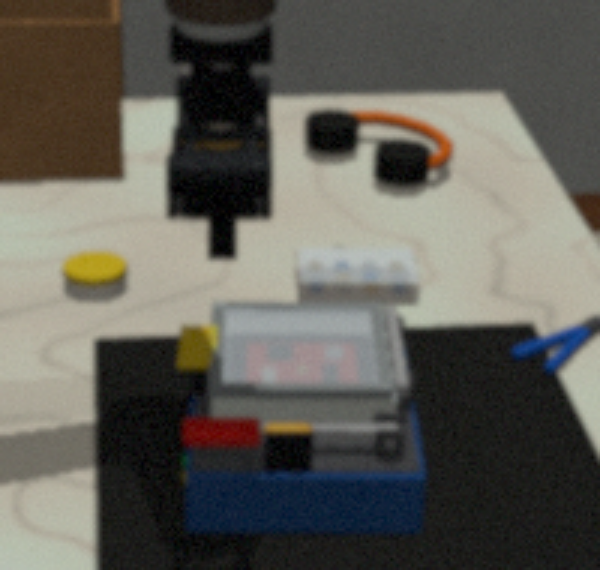

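View pics/t5.png

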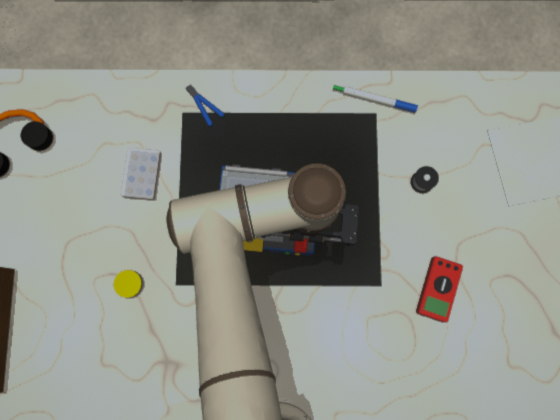

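The lever lies level (grip at (220,432), arm horizontal to the latch post) and the lid is flat (tab at (197,348)). The gripper is clear, and the bystanders are where they were: multimeter (440,289), spool (425,180), tin (127,284), box (141,173). Handing in.

```bash
python3 -c "
from workcell import ctrl
print(ctrl.finish_job())"
```

```text
the job is handed in; nothing more can be done
None
```

I pressed the lid shut past its catch, then pressed the lever down until it latched. I handed the job in at about 11.5 s of the 48 s allowed; no verdict was reported.

- **Lid:** once I backed off, it stayed flat. The side camera's line of sight through the tab crosses its shut height of 96 mm at x = -93 mm, as it should. It crosses at y = 24 mm rather than 35 mm. That would put the tab about 6 mm lower than expected; I took it as a pixel-picking error, and it does not suggest an open lid.
- **Lever:** the fingers stopped at 87 mm, the grip's height when down. After I backed off, the side picture shows the lever staying down and level.
- **Robot and other items:** the arm finished about 16 cm above the grip, touching nothing. By eye, the multimeter, spool, tin and parts box are at the same pixels as at the start.
- **Forces:** the highest wrist force I read was about 12 N, but I only read it at the end of each move.

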